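Tuck a drip strip under the lap plate of a drying board and hold it down

TASK

Take the loose metal drip strip (its standing rib is the grip) and tuck its long rear edge, the one away from the rib, under the hinged lap plate of the white drying board without lifting the plate: the strip must go fully home against the stop beneath the plate, square to the board, centred and flat on it. Leave the things around alone. Finish while still holding the strip: keep your fingers on it, pressing it firmly down on the board (about 10 N), and do not let go.

Things in the scene. Friction and masses are not known exactly. Their poses are not given: they have to be found in the camera images.
- drain_board: White drying board fixed to the bench, 170 (its x) x 220 (its y) x 18 mm high; origin at the centre of its underside, z up; +x points to its rear, where the steel lap plate is hinged, so the strip goes in along +x. Its flat top is 18 mm above the origin; only low side beads (4 mm high) stand on it, at y = +-105 mm.
- lap_plate (a joint): Hinge angle of the lap plate (rad): 0 lying level at rest, growing as its front is lifted. The hinge line is at board x = 75 mm; the plate (0.15 kg) stays down only by its weight and falls shut. Lifting its front edge 5 mm (0.07 rad) or more at any time is a failure.
- lap_mouth (a point): On the board's top under the tip of the plate's lip (board x = -10 mm, y = 0); axes as the board's. The plate spans board x = 0 to 75, y = -100 to 100 mm, underside 10 and upper side 14 mm above the board top; the lip in front of it (x = 0 to about -11 mm) flares up: underside rising to about 14 mm, highest point about 19 mm above the top.
- stop_face (a point): On the board's top at the foot of the stop bar's front face (board x = 32 mm, y = 0); axes as the board's. The strip's rear edge middle (strip_edge) belongs here. The bar, 7 mm high, is hidden under the plate; side blocks under the plate start at x = 15 mm, 174 mm apart.
- drip_strip: Loose aluminium drip strip: flat plate 100 (its x) x 140 (its y) x 5 mm, about 0.15 kg, lying on the bench, z up; origin at the centre of its underside. A standing rib runs along its y at x = -30 mm: 10 mm thick (11 at the rounded top), 110 mm long, top 45 mm above the underside. The +x edge is the rear edge to tuck in; at the start it points roughly away from the robot.
- strip_rib (a point): Centre of the strip's rib: x = -30 mm, y = 0, 22.5 mm above the strip's underside; axes as the strip's. Grasp across the rib from above, fingers closing along the strip's x.
- strip_edge (a point): Middle of the strip's rear edge on the underside: strip x = +50 mm, y = 0; axes as the strip's.
- lab_timer: Bystander: flat light-coloured timer, 68 x 62 x 17 mm, origin at the centre of its underside. Leave it alone.
- label_tape: Bystander: roll of tape lying flat, 93 mm across, 19 mm high, origin at the centre of its underside. Leave it alone.
- reagent_bottle: Bystander: white bottle 52 mm across, 110 mm high, origin at the centre of its underside. Leave it alone.
- beaker: Bystander: clear beaker 74 mm across, 90 mm high, origin at the centre of its underside. Leave it alone.

How it is judged:
On the way:
1. the strip's rear edge has entered under the lap plate, which is not lifted (x of strip_edge in the frame of drain_board above 0.005 m and z of strip_edge in the frame of drain_board between 0.015 and 0.026 m and y of strip_edge in the frame of drain_board between -0.03 and 0.03 m and value of joint lap_plate below 0.07 rad), for 0.05 s.
At the end, for the whole second after the job is handed in: Strip flat on the board (tilt under 0.04 rad, rear edge within 2.5 mm of the top), rear edge within 6 mm of the stop, centred within 12 mm, square within 0.08 rad, at rest; lap plate under 0.03 rad; fingers still on the strip (over 2 N) and strip pressing the board with over 4 N (x of strip_edge in the frame of drain_board between 0.026 and 0.036 m and y of strip_edge in the frame of drain_board between -0.012 and 0.012 m and z of strip_edge in the frame of drain_board between 0.015 and 0.0205 m and angle between the x axis of drip_strip and the x axis of drain_board, either way round below 0.08 rad and angle between drip_strip's own z axis and vertical below 0.04 rad and value of joint lap_plate below 0.03 rad and contact force between drip_strip and drain_board above 4 N and contact force between the fingers and drip_strip above 2 N and linear speed of drip_strip below 0.01 m/s); the arm keeps its last pose, push and grip.
It fails at once if the lap plate is lifted (value of joint lap_plate above 0.07 rad).
It fails at once if a bystander is disturbed (distance of any of lab_timer, label_tape, reagent_bottle, beaker from where it was at the start of the episode above 0.02 m).
It also fails if it takes over 38 s, if anything falls off the work surface, if the arm or the gripper's body presses on something with over 40 N, if the wrist force passes 120 N, or if a joint passes its speed limit or range.

ROBOT

A 6-joint arm with a two-finger parallel gripper is mounted at the origin on a cart in front of the work surface, level with it; the furniture and walls round the work are solid. World frame = base frame: x ahead of the robot, y to its left, z up, the work surface at z = 0. Lengths are in m, angles in rad, forces in N, time in s.
With the tool pointing down it reaches from about 0.275 to 0.725 m from the base axis. Payload 5.6 kg.
Tool frame: the origin (TCP) lies midway between the tips of the shut fingers; the grasp point (between the pads) lies 19 mm behind it; z points along the fingers, y is the line along which they close (so a half turn about z gives the same grasp; the last joint's range is limited). The gripper opens to 85 mm and grips with 20 to 120 N. Pads are 22 mm wide; open, the fingers measure 114 mm over their backs; the gripper's body (76 mm by 85 mm) begins 54 mm behind the grasp point. The pads swing forward as they close: fully open they stand 13 mm farther back than shut.
Start: joints at [1.453, 0.255, 0.108, 0, -1.424, -0.285], TCP at [0.216, 0.506, 0.231] pointing down, gripper open.
Joint ranges: [-2.95, 2.95], [-1.21, 1.97], [-1.09, 1.5], [-2.87, 1.71], [-2.94, -0.07], [-3.05, 3.05]. Speed limits (rad/s): [2.57, 2.57, 3.14, 3.14, 3.14, 3.14].

INTERFACE

Orientations are given as [roll, pitch, yaw] about the fixed x, y, z axes, in that order (R = Rz(yaw) Ry(pitch) Rx(roll)).
In Python, from bench import r, capture gives the robot as it stands.
- The arm moves only by the shell command python3 -m crank 'ROWS' [FORCE]. ROWS is JSON, a list of rows, each a list of 7 numbers: the turn, a rotation vector about the world's x, y, z in degrees, then the shift along the world's x, y, z in m, then the opening, from -1 (shut) to 1 (fully open). In form: [[wx, wy, wz, tx, ty, tz, gripper], ...]. A call has 1 to 10 rows; each row shifts and turns the commanded pose from where the row before left it; what a row does not reach is not made up. A row lasts 1/12 s, in which the tool goes at most 41.7 mm and 7.16 degrees, less where a joint would pass 70% of its speed; a pose out of reach is approached as far as the arm can. A call is refused whole if a number of a shift passes 0.0417 or a number of a turn 7.16, either way. A call with a gripper value outside its range is refused whole. The fingers move at their own pace and stop on an object; FORCE is the grip in N (left out, the last holds). Time passes only in rows, so rows that do not move let the fingers close. It gives the time, the measured TCP pose, the force, the opening and the grip force at its end, in the units of the state.
- r.observe(): the state, without advancing time (a new reading comes with each control period).
- capture(name): name is "scene" or "top" or "wrist"; returns a dict with "frame" (420x560x3 uint8, red, green, blue), "z_map" (420x560 float32, m along the optical axis (not along the pixel's ray), 0 where there is no reading), "fov_y" (degrees; the focal length in pixels is half the picture's height over the tangent of half this angle, whatever the lens; pixels are square), "cx", "cy" (the principal point, pixels), "view" (4x4, takes a point from world to camera coordinates). Camera axes: x right, y down, z forward; pixel columns grow to the right and rows downward; lengths in m; the calibration is good to about 2 mm. A picture is of the moment at which its call begins.
- r.sign_off(): hands the job in; it is judged then, once.
The state is a dict: "t": time; "q": joint angles; "qd": joint speeds; "tau": joint torques, N m; "position": TCP position; "orientation": TCP orientation; "contact_force": force on the tool from outside, world axes, zero at the start; "moment": the same for the moment, N m; "gripper_width": finger opening in m; "finger_force": force on a finger pad.
Only numpy, scipy, OpenCV 4.12 (cv2) and the standard library are available. Lean on these libraries where they do the work, as an engineer would, in place of code of your own. Each camera call takes 0.05 s, during which the arm holds its last target. There are 200 camera calls.

## Working session

There is one attempt and no reset: what is moved stays moved. The work goes in short steps, Python scripts to look and compute and a shell command to move; the robot and the scene stay as the last step left them, time stands still between calls to the robot, and variables do not carry over. Pictures are saved under pics/ and viewed, at most 10 in all, crops included, and the job is handed in when it is done.

```bash
mkdir -p pics; ls
python3 - <<'E'
from bench import r,capture
import cv2,numpy as np
print(r.observe())
for n in ("scene","top"):
    c=capture(n); np.savez(f"{n}.npz",**c); cv2.imwrite(f"pics/{n}0.png",c["frame"][:,:,::-1]); print(n,c["fov_y"],c["cx"],c["cy"],c["view"])
E
```

```text
pics
{'t': 0.0, 'q': array([ 1.45256864e+00,  2.55784669e-01,  1.06993196e-01, -4.83722335e-04,
       -1.42387684e+00, -2.84591099e-01]), 'qd': array([ 0.00043904, -0.0017576 , -0.00083214, -0.00101259,  0.00071287,
       -0.0007424 ]), 'tau': array([-5.43130300e-04, -3.86632740e+01,  2.37941623e+01,  5.36501974e+00,
       -6.10183473e-03,  1.39191240e-06]), 'position': array([0.21536083, 0.50554891, 0.23037005]), 'orientation': array([ 3.13966163e+00, -6.64582598e-05, -4.02889986e-01]), 'contact_force': array([0.07464472, 1.17523135, 0.08350733]), 'moment': array([ 0.02629633, -0.0250028 ,  0.00305142]), 'finger_force': 0.0, 'gripper_width': 0.08562759383176997}
scene 45.403697104417745 270.7976372203218 195.34526856151604 [[ 0.5066896  -0.86200037  0.01486645 -0.29804614]
 [-0.63482872 -0.38471285 -0.67006606  0.38330157]
 [ 0.5833165   0.33007785 -0.74215259  1.07614539]
 [ 0.          0.          0.          1.        ]]
top 42.108910629612645 274.2675522607553 212.99374142684454 [[ 0.41840507 -0.9082528  -0.0037481  -0.22535642]
 [-0.83163659 -0.38144479 -0.4035845   0.50151483]
 [ 0.36512706  0.17197886 -0.9149347   1.87491699]
 [ 0.          0.          0.          1.        ]]
```

View pics/scene0.png

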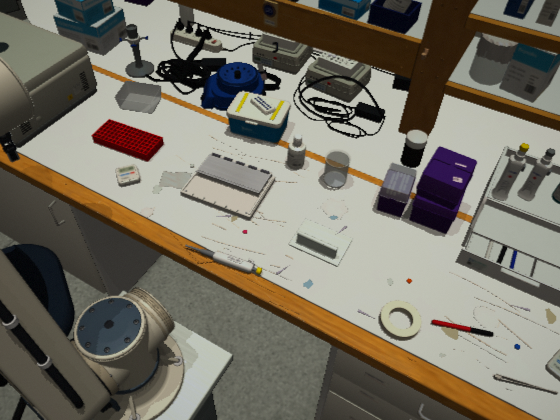

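View pics/top0.png

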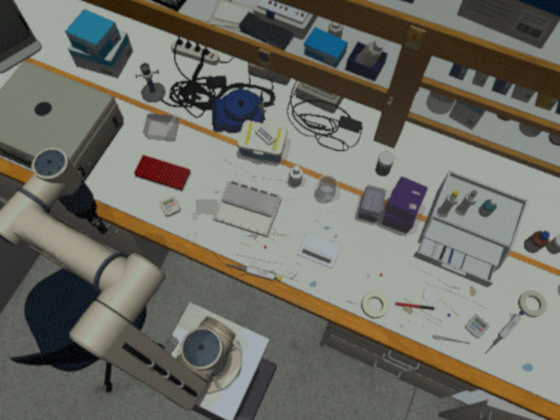

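The scene view shows the board at about (228,183) with the grey lap plate on its far side. The strip is at about (320,243) with its rib at (320,237), the bottle at (296,152), the beaker at (336,170), the timer at (127,175) and the tape at (400,320). Next I'll enlarge this area and compute coarse positions.

```bash
cat > h.py <<'E'
import numpy as np,cv2
def cam(c):
    f=len(c["frame"])/2/np.tan(np.radians(float(c["fov_y"]))/2); return f,float(c["cx"]),float(c["cy"]),c["view"]
def ray(c,u,v,z):
    f,cx,cy,V=cam(c); R=V[:3,:3]; o=-R.T@V[:3,3]; d=R.T@np.array([(u-cx)/f,(v-cy)/f,1]); return o+d*(z-o[2])/d[2]
def cloud(c):
    f,cx,cy,V=cam(c); z=c["z_map"]; v,u=np.mgrid[:z.shape[0],:z.shape[1]]
    P=np.stack([(u-cx)/f*z,(v-cy)/f*z,z],-1); return (P-V[:3,3])@V[:3,:3]
E
python3 - <<'E'
from h import *
c=np.load("scene.npz"); P=cloud(c)
for n,u,v in [("board",228,183),("front",215,197),("strip",320,243),("bench",300,270)]:
    print(n,P[v,u].round(4),ray(c,u,v,0).round(4))
im=c["frame"][120:280,150:370]; cv2.imwrite("pics/s1.png",cv2.resize(im[:,:,::-1],None,fx=3.6,fy=3.6,interpolation=cv2.INTER_CUBIC))
Z=P[...,2]
for nm,(x0,x1,y0,y1) in dict(strip=(285,360,215,270),board=(175,280,145,220)).items():
    z=Z[y0:y1,x0:x1]; print(nm,np.percentile(z,[1,10,50,90,99]).round(4))
# rib: points above 30 mm
m=(Z[215:270,285:360]>.03); p=P[215:270,285:360][m]; 
if len(p)>10:
    b=cv2.minAreaRect(p[:,:2].astype(np.float32)*1000); print("rib",len(p),b,p.mean(0))
E
```

```text
board [0.5646 0.1284 0.0161] [0.5769 0.1376 0.    ]
front [0.5012 0.1296 0.0159] [0.5124 0.1386 0.    ]
strip [ 0.4908 -0.2003  0.0429] [ 0.5213 -0.1892  0.    ]
bench [ 0.4186 -0.1845  0.0022] [ 0.42  -0.184  0.   ]
strip [-0.0063 -0.0037  0.0002  0.0143  0.0446]
board [-0.0064 -0.0036  0.0038  0.0308  0.0359]
rib 255 ((152.7432861328125, -345.349609375), (801.649658203125, 103.37370300292969), 24.519390106201172) [ 0.45005282 -0.20607127  0.0999314 ]
```

View pics/s1.png

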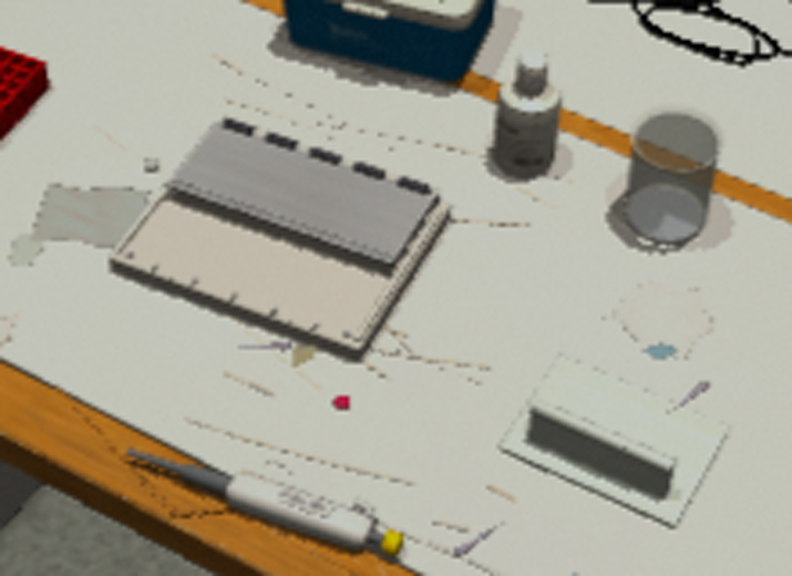

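The crop shows the strip's corners at (500,445), (677,524), (728,430) and (560,355). The board's top front corners are at (112,262) and (360,350), with its rear right corner at (447,210). The bottle foot is at (526,165) and the beaker at (668,210).

Run:
```python
from h import *
c=np.load("scene.npz")
g=lambda x,y,z: ray(c,150+x/3.6,120+y/3.6,z)[:2]
S=np.array([g(*p,.005) for p in [(500,445),(677,524),(728,430),(560,355)]])
print("strip",S.round(3),np.linalg.norm(np.diff(S,axis=0),axis=1),S.mean(0))
d=(S[3]+S[2]-S[0]-S[1]);print("yaw deg",np.degrees(np.arctan2(d[1],d[0])), np.degrees(np.arctan2(*(S[0]-S[1])[::-1]))-90)
B=np.array([g(*p,.018) for p in [(112,262),(360,350),(447,210)]])
print("board",B.round(3),np.linalg.norm(np.diff(B,axis=0),axis=1))
e=B[0]-B[1];print("yaw",np.degrees(np.arctan2(e[1],e[0]))-90); 
d=B[2]-B[1];print("yaw2",np.degrees(np.arctan2(d[1],d[0])), "centre",(B[0]+B[2])/2)
rt=np.array([g(*p,.045) for p in [(530,410),(673,465)]]);print("rib",rt.round(3),np.linalg.norm(rt[0]-rt[1]))
print("bottle",g(526,165,0),"beaker",g(668,215,0))
```

```text
strip [[ 0.474 -0.122]
 [ 0.478 -0.261]
 [ 0.572 -0.258]
 [ 0.571 -0.12 ]] [0.13959399 0.09399403 0.13836951] [ 0.52387192 -0.19015846]
yaw deg 1.6176202460940161 1.666376599564174
board [[0.464 0.218]
 [0.488 0.006]
 [0.648 0.024]] [0.21343103 0.16032386]
yaw 6.592747114940977
yaw2 6.275324314408573 centre [0.55567188 0.12118637]
rib [[ 0.485 -0.138]
 [ 0.494 -0.246]] 0.10799200375563017
bottle [0.74226891 0.00222184] beaker [ 0.75149219 -0.12453591]
```

```bash
python3 -m crank '[[0,0,-6.4,0.014,-0.035,0,1],[0,0,-6.4,0.014,-0.035,0,1],[0,0,-6.4,0.014,-0.035,0,1],[0,0,-6.4,0.014,-0.035,0,1],[0,0,-6.4,0.014,-0.035,0,1],[0,0,-6.4,0.014,-0.035,0,1],[0,0,-6.4,0.014,-0.035,0,1],[0,0,-6.4,0.014,-0.035,0,1],[0,0,-6.4,0.014,-0.035,0,1],[0,0,-6.4,0.014,-0.035,0,1]]'
python3 - <<'E'
from bench import r,capture
import cv2,numpy as np
c=capture("wrist"); np.savez("w0.npz",**c); cv2.imwrite("pics/w0.png",c["frame"][:,:,::-1]); print(c["view"],r.observe()["position"])
E
```

```text
t: 0.93
position: [0.3555, 0.1541, 0.2312]
orientation: [3.141, 0.0, -1.525]
contact_force: [0.4, 0.8, -0.0]
gripper_width: 0.0855
finger_force: 0.0
[[-9.98921101e-01 -4.64395789e-02  1.99550985e-05  3.62185968e-01]
 [-4.43910058e-02  9.54982079e-01  2.93323486e-01 -1.69061465e-01]
 [-1.36408759e-02  2.93006134e-01 -9.56013249e-01  3.38058787e-01]
 [ 0.00000000e+00  0.00000000e+00  0.00000000e+00  1.00000000e+00]] [0.35680642 0.14927726 0.23137398]
```

View pics/w0.png

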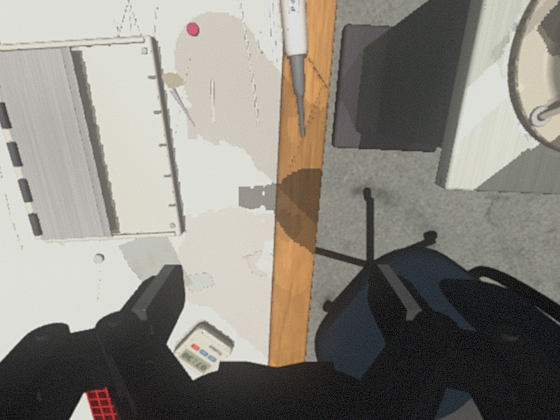

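The wrist view shows the board's front edge running from about (153,38) to (180,235) and the plate's lip from about (70,48) to (108,236). The timer is at (205,348), clear of the path.

Run:
```python
from h import *
c=np.load("w0.npz")
im=c["frame"][10:260,0:220]; cv2.imwrite("pics/w0c.png",cv2.resize(im[:,:,::-1],None,fx=2.4,fy=2.4,interpolation=cv2.INTER_CUBIC))
A=ray(c,153,38,.018)[:2];B=ray(c,180,235,.018)[:2];e=B-A;print(A,B,np.linalg.norm(e),"yaw",np.degrees(np.arctan2(e[1],e[0]))-90)
P=cloud(c);print(P[130,140],P[150,60],P[100,220])
h=P[...,2][10:260,0:220];print(np.round(h[140,::12],4))
```

```text
[0.48638962 0.01323225] [0.46830779 0.2262502 ] 0.21378400461726701 yaw 4.851869913741524
[0.50729403 0.10465555 0.01668693] [0.58830397 0.12847267 0.03175932] [ 0.42261879  0.0688316  -0.00271461]
[-0.0012  0.0366  0.0298  0.0306  0.0316  0.0318  0.0291  0.031   0.0173
  0.0166  0.0162  0.0169  0.0178  0.0157  0.0147 -0.0017 -0.0008 -0.0021
 -0.0027]
```

View pics/w0c.png

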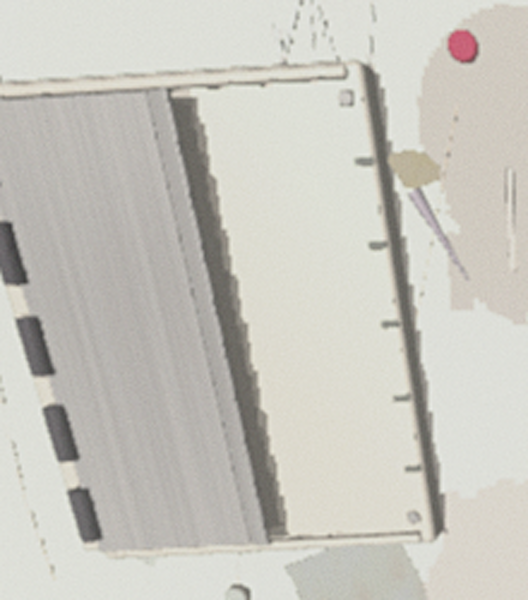

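```bash
python3 -m crank '[[0,0,0,0.0125,-0.035,0,1],[0,0,0,0.0125,-0.035,0,1],[0,0,0,0.0125,-0.035,0,1],[0,0,0,0.0125,-0.035,0,1],[0,0,0,0.0125,-0.035,0,1],[0,0,0,0.0125,-0.035,0,1],[0,0,0,0.0125,-0.035,0,1],[0,0,0,0.0125,-0.035,0,1],[0,0,0,0.0125,-0.02,0,1]]'
python3 - <<'E'
from bench import r,capture
import cv2,numpy as np
c=capture("wrist"); np.savez("w1.npz",**c); cv2.imwrite("pics/w1.png",c["frame"][:,:,::-1]); print(r.observe()["position"],r.observe()["t"])
E
```

```text
t: 1.73
position: [0.4679, -0.147, 0.2308]
orientation: [3.14, -0.0, -1.522]
contact_force: [0.1, 0.4, 0.6]
gripper_width: 0.0854
finger_force: 0.0
[ 0.46958017 -0.14869618  0.23014338] 1.7833
```

View pics/w1.png

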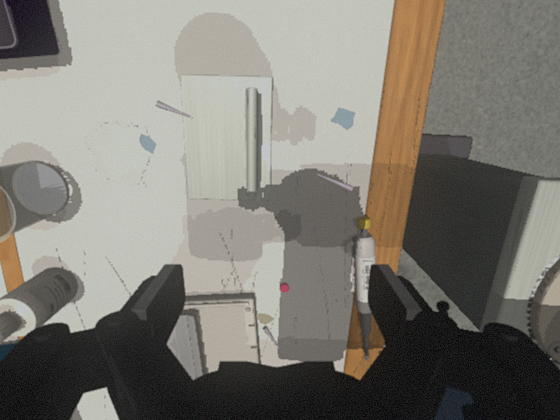

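The board's front edge and the lip tip show clearly in the wrist crop. In w1 the strip's corners are at about (182,76), (271,76), (272,200) and (187,200), and the rib top runs from (251,89) to (251,192).

Run:
```python
from h import *
c=np.load("w0.npz")
for n,a,b,z in [("lip tip",(70,46.7),(111.7,236),.0345),("front top",(152,36.7),(181,235),.018)]:
    A=ray(c,*a,z)[:2];B=ray(c,*b,z)[:2];e=B-A;print(n,A,B,np.linalg.norm(e),"yaw",np.degrees(np.arctan2(e[1],e[0]))-90,(A+B)/2)
c=np.load("w1.npz")
S=np.array([ray(c,u,v,.005)[:2] for u,v in [(182,76),(271,76),(272,200),(187,200)]])
print(S.round(4),np.linalg.norm(np.roll(S,-1,0)-S,axis=1),S.mean(0)); 
e=S[3]-S[0];print("yaw rear edge",np.degrees(np.arctan2(e[1],e[0]))-90)
e=S[2]-S[1];print("yaw front edge",np.degrees(np.arctan2(e[1],e[0]))-90)
A,B=[ray(c,251,v,.045)[:2] for v in (89,192)];e=B-A;print("rib",A,B,(A+B)/2,np.linalg.norm(e),np.degrees(np.arctan2(e[1],e[0]))-90)
P=cloud(c);q=P[60:215,170:290];m=(q[...,2]>.03)&(q[...,2]<.06)&(abs(q[...,0]-.49)<.04);p=q[m]
print(len(p),cv2.minAreaRect((p[:,:2]*1000).astype(np.float32)),np.median(p,0))
```

```text
lip tip [0.56143544 0.02764425] [0.5420282  0.22431525] 0.19762622761573082 yaw 5.635628933183156 [0.55173182 0.12597975]
front top [0.48731777 0.01209768] [0.46709966 0.22619404] 0.21504888515680218 yaw 5.394706070017719 [0.47720872 0.11914586]
[[ 0.5747 -0.2545]
 [ 0.4786 -0.2593]
 [ 0.4712 -0.1206]
 [ 0.5739 -0.1155]] [0.09615441 0.13894389 0.10281476 0.13903507] [ 0.5245846  -0.18747325]
yaw rear edge 0.32159304057043414
yaw front edge 3.067252242168607
rib [ 0.49679937 -0.24254545] [ 0.49409226 -0.1393452 ] [ 0.49544582 -0.19094532] 0.10323575106714884 1.5026153421952273
1125 ((494.82208251953125, -189.4466094970703), (10.238255500793457, 109.04869842529297), 1.2669892311096191) [ 0.49480967 -0.19484971  0.04333507]
```

```bash
python3 -m crank '[[0,0,-1.5,0.0125,-0.021,-0.02,1],[0,0,0,0.013,-0.021,-0.02,1],[0,0,0,0,0,-0.035,1],[0,0,0,0,0,-0.035,1],[0,0,0,0,0,-0.03,1],[0,0,0,0,0,0,1],[0,0,0,0,0,0,1]]' 80
python3 - <<'E'
from bench import r,capture
from h import *
c=capture("wrist");np.savez("w2.npz",**c);P=cloud(c);z=P[...,2]
m=(z>.035)&(z<.055)&(abs(P[...,0]-.495)<.03)&(abs(P[...,1]+.19)<.09);p=P[m]
print(len(p),cv2.minAreaRect((p[:,:2]*1000).astype(np.float32)),np.median(p,0)); print(r.observe())
E
```

```text
t: 2.37
position: [0.4925, -0.186, 0.0905]
orientation: [3.138, -0.0, -1.546]
contact_force: [-0.0, -0.9, 0.4]
gripper_width: 0.0855
finger_force: 0.0
2717 ((495.3159484863281, -189.4519500732422), (11.032366752624512, 109.76564025878906), 1.5795817375183105) [ 0.49541749 -0.19747755  0.04341624]
{'t': 2.4167, 'q': array([-0.06302817,  0.2974853 , -0.20093207,  0.00111371, -1.07180996,
        0.08810332]), 'qd': array([ 0.0028192 , -0.02867402,  0.03873208,  0.00333418,  0.0040091 ,
        0.00224745]), 'tau': array([-1.17188618e-01, -3.62109375e+01,  1.96282303e+01,  4.41309527e+00,
       -1.60414138e-02, -1.03176961e-03]), 'position': array([ 0.494203  , -0.18625192,  0.09248351]), 'orientation': array([-3.14111220e+00, -1.02446225e-03, -1.54518875e+00]), 'contact_force': array([ 0.81330465, -0.81366189,  1.17015767]), 'moment': array([-0.03671645, -0.04375302, -0.01822968]), 'finger_force': 0.0, 'gripper_width': 0.08530195165280384}
```

```bash
python3 -m crank '[[0,0,0,0.0015,-0.003,-0.03,1],[0,0,0,0,0,-0.03,1],[0,0,0,0,0,-0.02,1],[0,0,0,0,0,0,1],[0,0,0,0,0,0,1]]' 80
python3 -m crank '[[0,0,0,0,0,0,-1],[0,0,0,0,0,0,-1],[0,0,0,0,0,0,-1],[0,0,0,0,0,0,-1],[0,0,0,0,0,0,-1],[0,0,0,0,0,0,-1],[0,0,0,0,0,0,-1],[0,0,0,0,0,0,-1]]' 80
```

```text
t: 2.83
position: [0.4964, -0.1893, 0.0131]
orientation: [-3.14, -0.001, -1.545]
contact_force: [-0.5, -0.6, -0.6]
gripper_width: 0.0852
finger_force: 0.0
t: 3.5
position: [0.4954, -0.1891, 0.0118]
orientation: [-3.141, -0.0, -1.546]
contact_force: [-0.6, 0.6, 4.6]
gripper_width: 0.0085
finger_force: 78.7
```

```bash
python3 -m crank '[[0,0,0,0,0,0.02,-1],[0,0,0,0,0,0.02,-1],[0,0,0,0,0,0.02,-1]]' 
python3 -m crank '[[0,0,0,-0.0042,0.0306,0,-1],[0,0,0.5,-0.0042,0.0306,0,-1],[0,0,0.5,-0.0042,0.0306,0,-1],[0,0,0.5,-0.0042,0.0306,0,-1],[0,0,0.5,-0.0042,0.0306,0,-1],[0,0,0.5,-0.0042,0.0306,0,-1],[0,0,0.5,-0.0042,0.0306,0,-1],[0,0,0.5,-0.0042,0.0306,0,-1],[0,0,0.5,-0.0042,0.0306,0,-1],[0,0,0,-0.0042,0.0306,0,-1]]'
python3 -m crank '[[0,0,0,0,0,0,-1],[0,0,0,0,0,0,-1]]'
python3 - <<'E'
from bench import r,capture
from h import *
for n in ("scene","wrist"):
    c=capture(n);np.savez(n+"3.npz",**c)
    if n=="scene": im=c["frame"][120:280,150:370]; A=cv2.resize(im[:,:,::-1],(440,320),interpolation=cv2.INTER_CUBIC)
    else: B=cv2.resize(c["frame"][:,:,::-1],(427,320))[:, :350]
cv2.imwrite("pics/3.png",np.hstack([A,B])); print(r.observe()["position"])
E
```

```text
t: 3.75
position: [0.4942, -0.1889, 0.0712]
orientation: [3.139, 0.0, -1.546]
contact_force: [0.2, 1.2, -1.3]
gripper_width: 0.0088
finger_force: 78.0
t: 4.58
position: [0.4522, 0.1183, 0.0709]
orientation: [3.141, -0.0, -1.476]
contact_force: [0.3, -0.7, -2.2]
gripper_width: 0.009
finger_force: 78.2
t: 4.75
position: [0.4525, 0.1182, 0.0709]
orientation: [3.141, -0.0, -1.473]
contact_force: [0.3, 0.1, -1.6]
gripper_width: 0.0088
finger_force: 78.1
[0.45265665 0.11657355 0.07087938]
```

View pics/3.png

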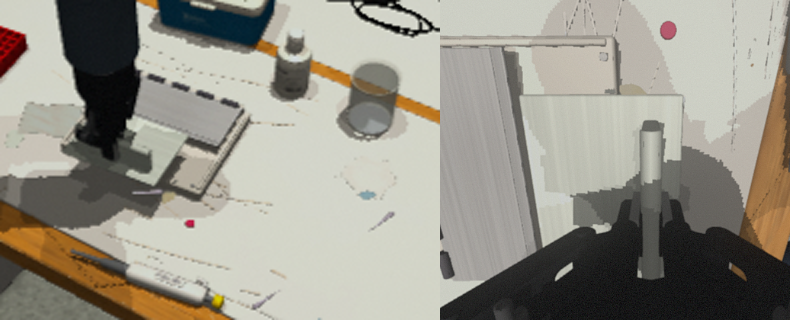

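The strip is held level. In the wrist view its rear edge is at about (522,97)–(540,245), in front of the lip at about (505,50)–(540,255). Now I'll measure both edges from this view.

```bash
cat > m.py <<'E'
from h import *
def edge(c,lo,hi,v0,v1,zt,side,u0,u1):
    P=cloud(c);z=P[...,2];L=[]
    for v in range(v0,v1):
        us=np.where((z[v,u0:u1]>lo)&(z[v,u0:u1]<hi))[0]+u0
        if len(us)>5: L.append(ray(c,us.min()-.5 if side<0 else us.max()+.5,v,zt)[:2])
    L=np.array(L); 
    for _ in range(3):
        a,b=np.polyfit(L[:,1],L[:,0],1);res=L[:,0]-a*L[:,1]-b;k=abs(res)<max(.0005,2*res.std());L=L[k]
    return np.degrees(-np.arctan(a)),a,b,res.std(),len(L),L[:,1].min(),L[:,1].max()
E
python3 - <<'E'
from m import *
c=np.load("wrist3.npz");P=cloud(c);z=P[...,2]
print(np.unique((z[(z>-.01)&(z<.12)]/.003).round()*.003,return_counts=True))
print("row 180:",[(u,round(float(z[180,u]),4)) for u in range(0,330,15)])
s=edge(c,.058,.075,130,250,.065,-1,90,300);print("strip rear",s)
l=edge(c,.026,.042,90,125,.0345,1,0,140);print("lip",l)
m=(z>.058)&(z<.075);ys=P[m][:,1];print("strip z",np.median(z[m]),z[150,130],z[150,240])
e=ray(c,115,126,.065),ray(c,317,126,.065);print("strip right corners",e,np.linalg.norm(e[0]-e[1]))
E
```

```text
(array([-0.006, -0.003, -0.   ,  0.003,  0.006,  0.009,  0.012,  0.015,
        0.018,  0.021,  0.024,  0.027,  0.03 ,  0.033,  0.036,  0.039,
        0.06 ,  0.063,  0.066,  0.069,  0.072,  0.075,  0.078,  0.081,
        0.084,  0.087,  0.09 ,  0.093,  0.096,  0.099,  0.102,  0.105,
        0.108,  0.111,  0.114,  0.117,  0.12 ]), array([  101, 25907, 47144,   229,   561,   534,  1012,  4800,  9597,
        4327,  1052,    10, 23357,  7551,  1064,     1,   355, 29222,
         179,    18,    24,    75,   132,   169,   168,   196,   190,
         236,   233,   703,  3920,  1043,   533,   257,   631,   966,
         508]))
row 180: [(0, 0.0297), (15, 0.0307), (30, 0.0303), (45, 0.0311), (60, 0.0308), (75, 0.0304), (90, 0.0316), (105, 0.0165), (120, 0.063), (135, 0.0634), (150, 0.0634), (165, 0.0621), (180, 0.0624), (195, 0.0631), (210, 0.0622), (225, 0.0639), (240, 0.0617), (255, 0.0618), (270, 0.1026), (285, 0.1022), (300, 0.0624), (315, 0.0635)]
strip rear (np.float64(5.591639000166037), np.float64(-0.0979035294758374), np.float64(0.5422261423297473), np.float64(0.0001456722280212809), 120, np.float64(0.05767524760949637), np.float64(0.11624916123799134))
lip (np.float64(6.307327408971168), np.float64(-0.11053047579763989), np.float64(0.5640699212698448), np.float64(0.00015350635774613396), 35, np.float64(0.04080445505402631), np.float64(0.05809284984389492))
strip z 0.06293086707873768 0.06287674339930267 0.06357710286436469
strip right corners (array([0.53170499, 0.05543967, 0.065     ]), array([0.44060538, 0.04664435, 0.065     ])) 0.0915232049506004
```

Run:
```python
from m import *
c=np.load("wrist3.npz");P=cloud(c);z=P[...,2]
for a,b in [(72,320),(72,200),(200,320)]: print("lip",edge(c,.026,.042,a,b,.035,1,0,160))
# strip right side edge: top rows per column
def top(lo,hi,u0,u1,zt):
    L=[]
    for u in range(u0,u1):
        vs=np.where((z[:300,u]>lo)&(z[:300,u]<hi))[0]
        if len(vs)>5:L.append(ray(c,u,vs.min()-.5,zt)[:2])
    L=np.array(L);k=abs(L[:,1]-np.median(L[:,1]))<.01;L=L[k];a,b=np.polyfit(L[:,0],L[:,1],1);return np.degrees(np.arctan(a)),a,b,(L[:,1]-a*L[:,0]-b).std()
print("strip right side y=a x+b",top(.058,.075,120,310,.0645))
print("plate right side",top(.027,.034,5,85,.032))
print("board right side",top(.012,.04,5,220,.020))
```

```text
lip (np.float64(5.843584751210855), np.float64(-0.10234490144819271), np.float64(0.5633944159918425), np.float64(0.00017033223108431765), 248, np.float64(0.03208118729265587), np.float64(0.18167472216435104))
lip (np.float64(5.829659848112512), np.float64(-0.10209932647533153), np.float64(0.5633811124737325), np.float64(0.0001605138272896012), 128, np.float64(0.03208118729265587), np.float64(0.10008447651978755))
lip (np.float64(5.83278444522921), np.float64(-0.10215442977224738), np.float64(0.5633650485410233), np.float64(0.00018004921456866315), 120, np.float64(0.10069570996418531), np.float64(0.18167472216435104))
strip right side y=a x+b (np.float64(5.5145196296015175), np.float64(0.09654481934766002), np.float64(0.003025654216311917), np.float64(3.187285017545973e-05))
plate right side (np.float64(5.224275715446396), np.float64(0.09143434606262818), np.float64(-0.024417242141813806), np.float64(0.0003858712179774667))
board right side (np.float64(5.672109313782229), np.float64(0.09932165933310805), np.float64(-0.03827760958545215), np.float64(0.0001420674679590948))
```

```bash
python3 -m crank '[[0,0,0.2,0,0,-0.015,-1],[0,0,0,0,0,-0.015,-1],[0,0,0,0,0,-0.0085,-1],[0,0,0,0,0,0,-1],[0,0,0,0,0,0,-1]]'
python3 - <<'E'
from bench import r,capture
from m import *
c=capture("wrist");np.savez("wrist4.npz",**c);P=cloud(c);z=P[...,2]
print("row180",[(u,round(float(z[180,u]),4)) for u in range(0,330,12)])
print("strip rear",edge(c,.02,.0275,130,250,.0255,-1,100,300));print("lip",edge(c,.028,.042,72,320,.035,1,0,160))
for u in (140,180,220): print(u,[round(float(z[v-2:v+3,u].mean()),4) for v in range(130,260,30)])
im=c["frame"][:,:400,::-1];cv2.imwrite("pics/w4.png",im)
E
```

```text
t: 5.27
position: [0.453, 0.1161, 0.0327]
orientation: [3.141, -0.001, -1.474]
contact_force: [-0.1, -0.7, -1.2]
gripper_width: 0.0086
finger_force: 78.1
row180 [(0, 0.0309), (12, 0.0308), (24, 0.0312), (36, 0.0301), (48, 0.0343), (60, 0.0168), (72, 0.0167), (84, 0.0171), (96, 0.0156), (108, 0.0157), (120, 0.0246), (132, 0.0243), (144, 0.0243), (156, 0.0245), (168, 0.0251), (180, 0.0242), (192, 0.0247), (204, 0.0244), (216, 0.0251), (228, 0.0246), (240, 0.0247), (252, 0.0242), (264, 0.0629), (276, 0.0652), (288, 0.064), (300, 0.0247), (312, 0.1743), (324, -0.0001)]
strip rear (np.float64(5.657566844701115), np.float64(-0.09906534800018629), np.float64(0.5434954392406627), np.float64(0.00014066933911712994), 120, np.float64(0.056855258210231685), np.float64(0.11600146428043798))
lip (np.float64(5.835832323582468), np.float64(-0.10220818070008807), np.float64(0.5630816655592602), np.float64(0.00013368838429721652), 245, np.float64(0.03538661466174639), np.float64(0.152801009697484))
140 [0.0248, 0.0254, 0.0244, 0.0242, 0.0241]
180 [0.0245, 0.0251, 0.025, 0.0249, 0.0248]
220 [0.025, 0.025, 0.0246, 0.0246, 0.025]
```

View pics/w4.png

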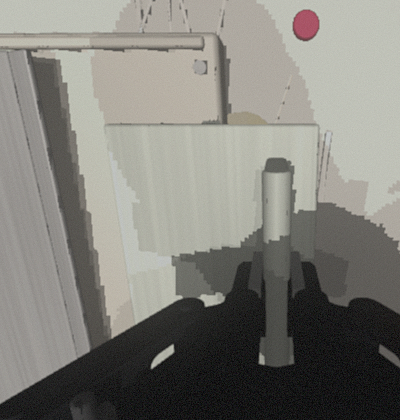

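The strip is level and square, about 3 mm above the board, with its rear edge at x≈108–128 px and the lip at 45–105 px. I'll insert it 1 mm lower.

```bash
python3 -m crank '[[0,0,0,0.004,0.0004,-0.001,-1],[0,0,0,0.0055,0.00055,0,-1],[0,0,0,0.0055,0.00055,0,-1],[0,0,0,0.0055,0.00055,0,-1],[0,0,0,0.0055,0.00055,0,-1],[0,0,0,0.0055,0.00055,0,-1]]' 
python3 -m crank '[[0,0,0,0.0055,0.00055,0,-1],[0,0,0,0.0055,0.00055,0,-1],[0,0,0,0.0055,0.00055,0,-1],[0,0,0,0.005,0.0005,0,-1],[0,0,0,0,0,0,-1]]' 
python3 -m crank '[[0,0,0,0.002,0.0002,0,-1],[0,0,0,0.002,0.0002,0,-1],[0,0,0,0,0,0,-1]]'
```

```text
t: 5.82
position: [0.4853, 0.1202, 0.0318]
orientation: [-3.141, 0.0, -1.473]
contact_force: [-0.1, 0.3, -0.6]
gripper_width: 0.0087
finger_force: 78.1
t: 6.23
position: [0.5071, 0.1224, 0.0318]
orientation: [-3.141, -0.0, -1.473]
contact_force: [-0.3, -0.2, -1.6]
gripper_width: 0.0085
finger_force: 78.2
t: 6.48
position: [0.5103, 0.1227, 0.0318]
orientation: [-3.141, -0.0, -1.473]
contact_force: [0.1, -0.2, -1.8]
gripper_width: 0.0086
finger_force: 78.2
```

```bash
python3 -m crank '[[0,0,0,0.0015,0.00015,0,-1],[0,0,0,0.0015,0.00015,0,-1],[0,0,0,0,0,0,-1]]'
python3 -m crank '[[0,0,0,0.001,0.0001,0,-1],[0,0,0,0,0,0,-1]]'
```

```text
t: 6.73
position: [0.5133, 0.1231, 0.0319]
orientation: [-3.141, 0.0, -1.473]
contact_force: [-0.2, -0.1, -0.7]
gripper_width: 0.0086
finger_force: 78.2
t: 6.9
position: [0.5142, 0.1231, 0.0318]
orientation: [-3.142, 0.0, -1.473]
contact_force: [-0.0, -0.3, -1.5]
gripper_width: 0.0087
finger_force: 78.2
```

```bash
python3 -m crank '[[0,0,0,0.001,0.0001,0,-1],[0,0,0,0,0,0,-1]]'
python3 -m crank '[[0,0,0,0.001,0.0001,0,-1],[0,0,0,0,0,0,-1]]'
python3 - <<'E'
from bench import r,capture
from m import *
c=capture("wrist");np.savez("wrist5.npz",**c);P=cloud(c);z=P[...,2]
print("lip",edge(c,.028,.042,72,320,.035,1,0,160))
print("row180",[(u,round(float(z[180,u]),4)) for u in range(0,340,10)])
print("front",edge(c,.02,.03,130,200,.0255,1,150,400)); print(r.observe()["contact_force"])
E
```

```text
t: 7.07
position: [0.5151, 0.1232, 0.0318]
orientation: [3.142, -0.0, -1.473]
contact_force: [-0.1, -0.0, -0.5]
gripper_width: 0.0088
finger_force: 78.2
t: 7.23
position: [0.5154, 0.123, 0.0316]
orientation: [3.14, -0.0, -1.473]
contact_force: [-3.1, 0.2, 0.1]
gripper_width: 0.0087
finger_force: 78.4
lip (np.float64(-0.5411196047387585), np.float64(0.009444599555630364), np.float64(0.5707864652581178), np.float64(4.1986879269486783e-05), 239, np.float64(0.03749417495158597), np.float64(0.1499166202246062))
row180 [(0, 0.0366), (10, 0.035), (20, 0.0309), (30, 0.0299), (40, 0.0304), (50, 0.0317), (60, 0.0323), (70, 0.0307), (80, 0.0293), (90, 0.0309), (100, 0.03), (110, 0.0312), (120, 0.0317), (130, 0.0307), (140, 0.0304), (150, 0.0315), (160, 0.0309), (170, 0.0313), (180, 0.0327), (190, 0.035), (200, 0.0239), (210, 0.0235), (220, 0.0236), (230, 0.0228), (240, 0.0235), (250, 0.0225), (260, 0.0228), (270, 0.0634), (280, 0.0639), (290, 0.0613), (300, 0.0245), (310, 0.0242), (320, 0.017), (330, 0.0169)]
front (np.float64(5.71849832543228), np.float64(-0.10013935319654957), np.float64(0.5076719791036087), np.float64(0.0001451843964287137), 70, np.float64(0.054091489880967306), np.float64(0.08651206663141073))
[-3.09832692  0.18148223 -0.92793091]
```

Contact with the stop came where it was predicted. Now I'll press down.

```bash
python3 -m crank '[[0,0,0,0,0,-0.001,-1],[0,0,0,0,0,0,-1]]'
python3 -m crank '[[0,0,0,0,0,-0.001,-1],[0,0,0,0,0,0,-1],[0,0,0,0,0,0,-1]]'
```

```text
t: 7.45
position: [0.5154, 0.123, 0.0304]
orientation: [3.14, -0.0, -1.473]
contact_force: [-3.5, -1.5, 0.1]
gripper_width: 0.0085
finger_force: 78.4
t: 7.7
position: [0.5154, 0.123, 0.0298]
orientation: [3.14, -0.0, -1.473]
contact_force: [-5.8, -0.5, 2.9]
gripper_width: 0.0086
finger_force: 78.9
```

```bash
python3 -m crank '[[0,0,0,0,0,-0.0007,-1],[0,0,0,0,0,0,-1],[0,0,0,0,0,0,-1]]'
```

```text
t: 7.95
position: [0.5154, 0.123, 0.0298]
orientation: [3.141, -0.0, -1.472]
contact_force: [-7.9, -0.4, 8.1]
gripper_width: 0.0089
finger_force: 79.7
```

```bash
python3 -m crank '[[0,0,0,0,0,-0.0004,-1],[0,0,0,0,0,0,-1],[0,0,0,0,0,0,-1]]'
python3 - <<'E'
from bench import r,capture
from m import *
c=capture("wrist");P=cloud(c);z=P[...,2]
m=(z>.0205)&(z<.0265);m[:100]=0;m[230:]=0;m[:,:198]=0;m[:,345:]=0
p=P[m];A=np.c_[p[:,:2],np.ones(len(p))];print("strip plane",np.linalg.lstsq(A,p[:,2],rcond=None)[0],len(p),"z",np.median(p[:,2]))
k=z[60:300,20:150];k=k[(k>.027)&(k<.034)];print("plate z",np.median(k))
print("front",edge(c,.0195,.03,130,200,.023,1,150,400))
im=c["frame"][:,:400,::-1];cv2.imwrite("pics/w6.png",im)
E
```

```text
t: 8.2
position: [0.5154, 0.123, 0.0298]
orientation: [3.141, -0.0, -1.472]
contact_force: [-9.3, 0.4, 10.8]
gripper_width: 0.0091
finger_force: 80.2
strip plane [ 3.37990811e-07 -1.63069876e-04  2.19502665e-02] 10516 z 0.021924644022677287
plate z 0.03093599317178682
front (np.float64(5.7598324091131765), np.float64(-0.10086805609839765), np.float64(0.5076428125084779), np.float64(0.00014516382827500885), 70, np.float64(0.05412783361534468), np.float64(0.08670125566466919))
```

View pics/w6.png

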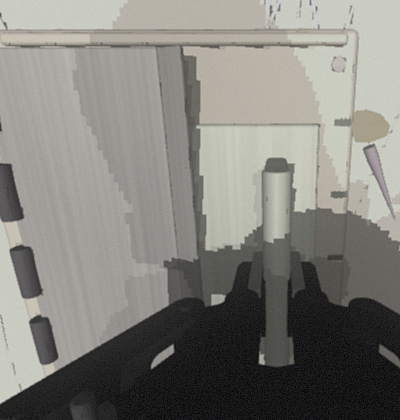

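The view shows the strip tucked under the lip (lip edge at x≈185–200 px) and flat. The plate is level, and the press force is about 10.8 N.

```bash
python3 -c "
from bench import r
print(r.sign_off())"
```

```text
the job is handed in; nothing more can be done
None
```

I handed the job in with the strip fully home against the stop under the unlifted lap plate, measured flat, square and centred, still gripped (about 80 N) and pressed down with about 11 N; the hand-in returned no verdict.

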